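# Hold the test cell in the light barrier

### The job

On the alarm-technician's bench, pick up the optical cell with the red cap, gripping it only by its two white frosted faces and never touching its clear windows, and leave the blue-capped cell where it stands. Carry it upright into the gap of the beam jig so that the red light beam passes in through one clear window and out through the other, and feel its black foot gently against the sprung rubber stop until the stop is pushed in about half of its 16 mm travel. Finish there, still holding the cell in the air in the light path against the stop: the program ends while holding, nothing is let go.

Things in the scene. Friction and masses are not known exactly. Their poses are not given: they have to be found in the camera images.
- red_cell_mid (a point): Middle of the optical body of the cell to use (red cap), 57 mm above the cell's underside, centred between its frosted faces and its windows; z up. The cell is loose, about 0.2 kg, 93 mm tall, upright on the bench. White frosted faces: its +x and -x faces, 36 mm apart, 44 mm wide, from 26 to 88 mm above the underside. Its place and the blue cell's may be swapped.
- red_cell: The red-capped cell; origin at the centre of its underside, axes as point red_cell_mid. Black foot 40 (x) x 46 (y) x 26 mm high; optical body 36 (x) x 44 (y) mm from 26 to 88 mm; red cap 22 x 30 mm up to 93 mm.
- red_cell_windows: The two clear bluish windows of the red-capped cell, its +y and -y faces (26 mm wide, 26 to 86 mm above the underside); light goes through along y. Not to be touched. Origin and axes as body red_cell.
- blue_cell_mid (a point): The same middle point, 57 mm up, on a second loose cell, identical but for its blue cap. Leave it standing where it is.
- beam_mid (a point): Middle of the jig's light beam, 115 mm above the bench. The beam is a thin red line along this point's y axis between two heads (50 mm wide, 50 mm tall, 46 mm deep, tops at 140 mm, faces 110 mm apart). x points level across the beam to the stop, z up. The -x side is open.
- jig: Fixed jig: a blue plate 12 mm thick with the two heads on posts. Origin on the bench below the beam's middle, axes as point beam_mid. The plate reaches from -70 to +100 mm in x, 115 mm either side in y.
- stop_block: Fixed block with a yellow top on the jig, carrying the sprung stop: 53 to 103 mm along +x from its origin, 36 mm wide, top 85 mm above the bench. Axes as the jig; origin on the bench, up to 6 mm to either side (x) of the jig's.
- stop_tip (a point): Middle of the face of the sprung stop, a black rubber disc 18 mm across on a rod out of the yellow block. It looks to the jig's -x, 44 mm below the beam, so it meets the middle of the foot when the windows are centred on the beam. Relaxed it lies 6.5 to 18.5 mm in +x from the beam; it moves with the stop. With the stop half in, the beam falls inside the window.
- stop (a joint): How far the stop is pushed in along the jig's +x, in m: 0 relaxed (start), 0.016 hard end. Spring: 2 N to start it, then 200 N/m more (3.6 N half-way).
Not all that is in view belongs to the job. Leave any orange, pink or purple look-alike of the red_cell alone.

How it is judged:
By the outcome, as a careful person would: the job done as asked, in the order asked, and still so for the second after the job is handed in, while the arm keeps its last pose, push and grip.
It also fails if it takes over 48 s, if anything falls off the work surface, if the arm or the gripper's body presses on something with over 40 N, if the wrist force passes 120 N, or if a joint passes its speed limit or range.

### The arm

A 6-joint arm with a two-finger parallel gripper is mounted at the origin on the work surface. World frame = base frame: x ahead of the robot, y to its left, z up, the work surface at z = 0. Lengths are in m, angles in rad, forces in N, time in s.
With the tool pointing down it reaches from about 0.375 to 0.975 m from the base axis. Payload 3.8 kg.
Tool frame: the origin (TCP) lies at the very end of the fingers, on their centre line; the grasp point (between the pads) lies 19 mm behind it; z points along the fingers, y is the line along which they close (so a half turn about z gives the same grasp; the last joint's range is limited). The gripper opens to 85 mm and grips with 20 to 120 N. Pads are 22 mm wide; open, the fingers measure 114 mm over their backs; the gripper's body (76 mm by 85 mm) begins 54 mm behind the grasp point. The pads swing forward as they close: fully open they stand 13 mm farther back than shut.
Start: joints at [1.111, 0.264, 1.604, -0, 1.274, -0.037], TCP at [0.277, 0.616, 0.231] pointing down, gripper open.
Joint ranges: [-2.63, 2.63], [-0.94, 2.18], [0.31, 2.57], [-1.31, 4.45], [0, 2.66], [-2.55, 2.55]. Speed limits (rad/s): [2.57, 2.57, 3.14, 3.14, 3.14, 3.14].

### API

Orientations are given as a rotation vector (axis times angle).
In Python, from workcell import monitor, viewer, job gives the robot as it stands. The module is installed in compiled form; this text tells all that it offers.
- The arm moves only by the tool step_arm, never from a script. Its argument "series" is one flat list of numbers, 4 for each row, row after row: the shift along the tool's x, y, z in m, then the turn about the tool's z in rad. A call has 1 to 8 rows; each row is the pose to reach, as a shift and turn from the pose commanded when the call began, along the tool's axes at that moment; what a row does not reach only later rows make up. A row lasts 1/8 s, in which the tool goes at most 62.5 mm and 10.7 degrees, less where a joint would pass 70% of its speed; a pose out of reach is approached as far as the arm can. A call with a gripper value outside its range is refused whole. "gripper" is the opening, from 0 (shut) to 1 (fully open), set as the call begins (left out, the last holds). The fingers move at their own pace and stop on an object; "newtons" is the grip in N (left out, the last holds). Time passes only in rows, so rows that repeat a pose let the fingers close. It gives the time, the measured TCP pose, the force, the opening and the grip force at its end, in the units of the state.
- monitor.read_state(): the state, without advancing time (a new reading comes with each control period).
- viewer.read_camera(name): name is "scene" or "top" or "wrist"; returns a dict with "image" (400x640x3 uint8, red, green, blue), "intrinsics" (3x3 intrinsics, pixels), "T" (4x4, takes a point from camera to world coordinates); the wrist camera has in their place "hand_eye" (4x4, takes a point from camera to tool coordinates, whose origin is the TCP and whose axes are the flange's). Camera axes: x right, y up, looking along -z (the intrinsics and any distortion apply to the point x, -y, -z); pixel columns grow to the right and rows downward; lengths in m; the calibration is good to about 2 mm. The wrist camera is an equidistant fisheye: a pixel r from the principal point sees the ray r / f radians off the axis. A picture is of the moment at which its call begins: read the wrist's pose just before it. There is no depth.
- job.finish_job(): hands the job in; it is judged then, once.
Trained networks look in a picture, given as the dict that the camera call returned (one of the last four; its "shot" number tells which), for a name from the list of things; names that differ only in an ending like _2 or _b are one class to them, and where a whole thing is asked for, a point or a joint stands for the part that bears it (a point fixed in the world has none). Each returns a list of dicts, best first, with "score" (0 to 1); they miss things now and then, are a little off and sometimes report something else, mostly with a low value. They report only what shows in the picture. A call takes as long as a camera call. They do not tell look-alikes from the thing itself.
- viewer.boxes_of(picture, label): "extent" ([centre column, centre row, width, height] in pixels, round what is visible of it).
- viewer.spot_point(picture, label): "point" ([column, row] in pixels: a listed point, or the origin of a listed thing).
The state is a dict: "time": time; "q": joint angles; "joint_vel": joint speeds; "joint_torque": joint torques, N m; "tool_pos": TCP position; "tcp_rot": TCP orientation; "wrist_force": force on the tool from outside, world axes, zero at the start; "torque": the same for the moment, N m; "width": opening from 0.0 (shut) to 1.0 (fully open); "grip_force": force on a finger pad.
Only numpy, scipy, OpenCV 4.12 (cv2) and the standard library are available. Lean on these libraries where they do the work, as an engineer would, in place of code of your own. Each camera call takes 0.05 s, during which the arm holds its last target. There are 200 camera calls.

## Working session

There is one attempt and no reset: what is moved stays moved. The work goes in short steps, Python scripts to look and compute and a tool call to move; the robot and the scene stay as the last step left them, time stands still between calls to the robot, and variables do not carry over. Pictures are saved under pics/ and viewed, at most 10 in all, crops included, and the job is handed in when it is done.

Besides the shell and the picture viewer there is one more tool, called after "Emit:" as name(argument=value, ...), one argument or row to a line, values as JSON. step_arm: Moves the arm, as the interface text tells. Its arguments: {"type":"object","properties":{"series":{"type":"array"},"gripper":{"type":"number"},"newtons":{"type":"number"}},"required":["series"]}

```bash
mkdir -p pics; cat > h.py <<'E'
import numpy as np, cv2
from scipy.spatial.transform import Rotation as R
from workcell import monitor, viewer, job
def ray(c,px,st=None):
    K=c["intrinsics"] if "intrinsics" in c else None
    x=(px[0]-K[0][2])/K[0][0]; y=(px[1]-K[1][2])/K[1][1]
    if "hand_eye" in c:
        r=np.hypot(x,y); d=np.array([x/r*np.sin(r),-y/r*np.sin(r),-np.cos(r)])
        T=np.eye(4);T[:3,:3]=R.from_rotvec(st["tcp_rot"]).as_matrix();T[:3,3]=st["tool_pos"];T=T@np.array(c["hand_eye"])
    else: d=np.array([x,-y,-1]);T=np.array(c["T"])
    return T[:3,3],T[:3,:3]@d
def atz(c,px,z,st=None):
    o,d=ray(c,px,st); return o+d*(z-o[2])/d[2]
def proj(c,P,st=None):
    K=np.array(c["intrinsics"])
    if "hand_eye" in c:
        T=np.eye(4);T[:3,:3]=R.from_rotvec(st["tcp_rot"]).as_matrix();T[:3,3]=st["tool_pos"];T=T@np.array(c["hand_eye"])
    else: T=np.array(c["T"])
    p=T[:3,:3].T@(np.array(P)-T[:3,3]); v=np.array([p[0],-p[1],-p[2]])
    if "hand_eye" in c:
        r=np.hypot(v[0],v[1]);th=np.arctan2(r,v[2]);u=v[:2]/r*th
    else: u=v[:2]/v[2]
    return [K[0][0]*u[0]+K[0][2],K[1][1]*u[1]+K[1][2]]
def save(n,im): cv2.imwrite(f"pics/{n}.png",np.ascontiguousarray(im[:,:,::-1]))
E
cat > a.py <<'E'
from h import *
np.set_printoptions(precision=3,suppress=True)
s=monitor.read_state();print(s["time"],s["tool_pos"],s["tcp_rot"],s["width"])
ims=[]
for n in("scene","top"):
    c=viewer.read_camera(n);ims.append(c["image"])
    print(n,c.keys(),np.array(c["T"])[:3,3])
    for l,z in(("red_cell_mid",.057),("blue_cell_mid",.057),("beam_mid",.115),("jig",0),("stop_block",0),("stop_tip",.071)):
        for d in viewer.spot_point(c,l)[:4]: print(l,round(d["score"],2),np.round(d["point"]),atz(c,d["point"],z))
save("s1",ims[0]);save("t1",ims[1])
E
python3 a.py
```

```text
0.0 [0.277 0.615 0.23 ] [-0.659 -3.071  0.004] 0.9994467829260353
scene dict_keys(['image', 'intrinsics', 'T', 'shot']) [ 0.895 -0.403  0.802]
red_cell_mid 0.98 [290. 212.] [ 0.505 -0.133  0.057]
red_cell_mid 0.95 [272. 248.] [ 0.551 -0.225  0.057]
red_cell_mid 0.88 [325. 242.] [ 0.623 -0.127  0.057]
red_cell_mid 0.65 [317. 187.] [ 0.496 -0.033  0.057]
blue_cell_mid 0.75 [209. 262.] [ 0.481 -0.348  0.057]
beam_mid 0.94 [399. 140.] [0.563 0.189 0.115]
jig 0.71 [391. 169.] [0.563 0.188 0.   ]
jig 0.16 [390. 166.] [0.554 0.195 0.   ]
stop_block 0.65 [392. 170.] [0.567 0.189 0.   ]
stop_tip 0.6 [393. 170.] [0.599 0.136 0.071]
stop_tip 0.39 [398. 153.] [0.57  0.189 0.071]
top dict_keys(['image', 'intrinsics', 'T', 'shot']) [ 0.269 -0.087  1.351]
red_cell_mid 0.8 [344. 216.] [ 0.511 -0.138  0.057]
red_cell_mid 0.8 [377. 201.] [ 0.548 -0.225  0.057]
red_cell_mid 0.68 [304. 225.] [ 0.492 -0.036  0.057]
red_cell_mid 0.66 [339. 175.] [ 0.62  -0.129  0.057]
blue_cell_mid 0.78 [427. 220.] [ 0.493 -0.35   0.057]
beam_mid 0.71 [216. 196.] [0.563 0.176 0.115]
jig 0.79 [222. 207.] [0.56  0.185 0.   ]
stop_block 0.86 [220. 207.] [0.561 0.189 0.   ]
stop_tip 0.45 [216. 187.] [0.596 0.187 0.071]
```

View pics/s1.png

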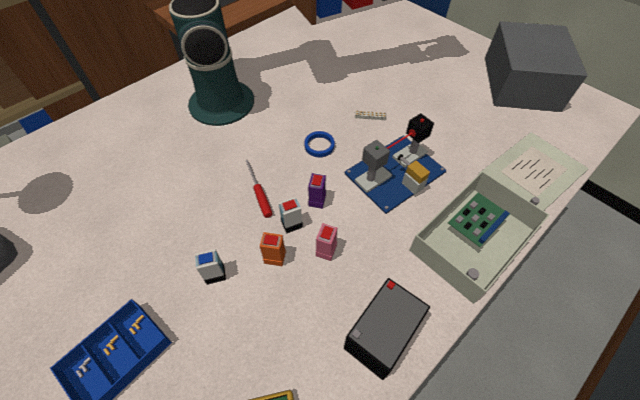

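View pics/t1.png

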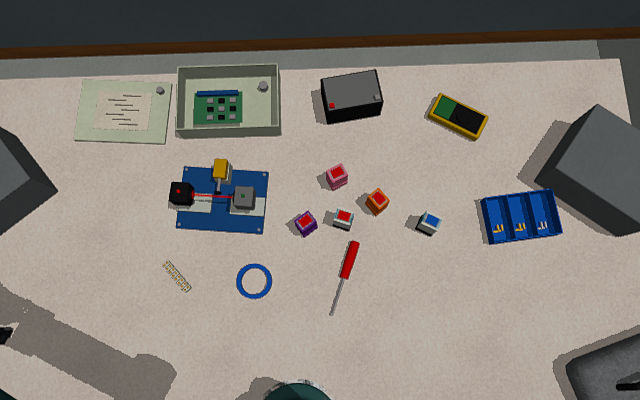

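The first picture shows red-capped bodies at (290,212) white/grey, (272,248) orange, (325,242) pink and (317,187) purple, plus the blue-capped cell at (209,265). The jig is at (395,170). In the top picture the same cells are at (343,218), (377,201), (337,176), (305,224) and (428,223), and the jig is at (222,200). Only the white one at (290,212)/(343,218) fits "white frosted faces, black foot, red cap". I'll confirm that in an enlarged crop.

```bash
cat > b.py <<'E'
import cv2,numpy as np
s=cv2.imread("pics/s1.png");t=cv2.imread("pics/t1.png")
a=cv2.resize(s[182:242,255:335],(400,300),interpolation=cv2.INTER_CUBIC)
b=cv2.resize(t[190:250,305:385],(400,300),interpolation=cv2.INTER_CUBIC)
c=cv2.resize(s[105:220,340:455],(400,300),interpolation=cv2.INTER_CUBIC)
d=cv2.resize(t[150:240,165:275],(400,300),interpolation=cv2.INTER_CUBIC)
cv2.imwrite("pics/c1.png",np.vstack([np.hstack([a,b]),np.hstack([c,d])]))
E
python3 b.py
```

```text
(no output)
```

View pics/c1.png

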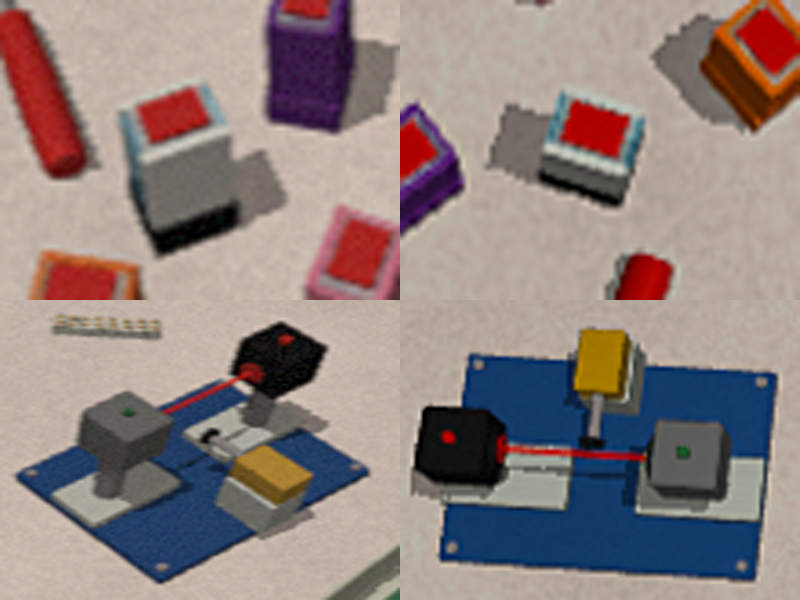

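The crop confirms it: the target is the white-bodied, black-footed cell with the red cap at top pixel (343,218), windows facing roughly ±y. The jig has its stop at (216,187) in the top picture, pointing -x. Next I'll measure positions and yaw angles.

```bash
cat > c.py <<'E'
from h import *
np.set_printoptions(precision=4,suppress=True)
def rect(c,m,z,near,name):
    n,l,st_,ce=cv2.connectedComponentsWithStats(m.astype(np.uint8))
    i=min((i for i in range(1,n) if st_[i,4]>15),key=lambda i:np.hypot(*(ce[i]-near)))
    ys,xs=np.where(l==i)
    W=np.array([atz(c,(x,y),z)[:2] for x,y in zip(xs,ys)])
    r=cv2.minAreaRect((W*1000).astype(np.float32)); print(name,st_[i],"centroid",W.mean(0),"rect",r)
for n,a,b in(("top",(343,216),(222,200)),("scene",(290,205),(395,170))):
    c=viewer.read_camera(n);im=c["image"].astype(int);r,g,bl=im[...,0],im[...,1],im[...,2]
    rect(c,(r>150)&(g<80)&(bl<80),.093,a,n+" cap")
    rect(c,cv2.morphologyEx(((bl>90)&(r<70)&(bl>g+40)).astype(np.uint8),cv2.MORPH_CLOSE,np.ones((5,5))),.012,b,n+" plate")
    for l,z in(("stop_tip",.071),("beam_mid",.115)):
      for d in viewer.spot_point(c,l)[:2]: print(l,d["score"],d["point"],atz(c,d["point"],z))
s=monitor.read_state();print(R.from_rotvec(s["tcp_rot"]).as_matrix())
print(np.array(viewer.read_camera("wrist")["hand_eye"]))
E
python3 c.py
```

```text
top cap [338 210  13  11  95] centroid [ 0.5071 -0.1357] rect ((507.0193176269531, -135.67857360839844), (28.506166458129883, 20.567550659179688), 70.78644561767578)
top plate [ 176  167   92   66 3044] centroid [0.5734 0.1815] rect ((578.8320922851562, 182.00119018554688), (227.09898376464844, 165.47381591796875), 83.90303802490234)
stop_tip 0.6 [217.6, 189.5] [0.5904 0.182  0.071 ]
beam_mid 0.8 [215.2, 196.0] [0.5631 0.1784 0.115 ]
scene cap [283 200  13  10  85] centroid [ 0.5073 -0.1341] rect ((507.2216491699219, -134.1438446044922), (26.84917449951172, 19.379737854003906), 68.93157196044922)
scene plate [ 368  139   44   73 1019] centroid [0.6046 0.1387] rect ((594.9967041015625, 183.4688720703125), (100.06867980957031, 262.918212890625), 18.47606658935547)
stop_tip 0.38 [397.6, 154.2] [0.5719 0.187  0.071 ]
beam_mid 0.73 [398.8, 140.6] [0.5639 0.1894 0.115 ]
[[-0.912   0.4103 -0.    ]
 [ 0.4103  0.912   0.    ]
 [ 0.      0.     -1.    ]]
[[-0.0003  0.9581  0.2864  0.073 ]
 [ 1.      0.0004 -0.      0.0008]
 [-0.0001  0.2864 -0.9581 -0.1429]
 [ 0.      0.      0.      1.    ]]
```

Emit:
step_arm(
  series=[-0.032, -0.037, 0, 0.094, -0.065, -0.074, 0, 0.187, -0.097, -0.111, 0, 0.281, -0.129, -0.147, 0, 0.374, -0.162, -0.184, 0, 0.468, -0.194, -0.221, 0, 0.561, -0.226, -0.258, 0, 0.655, -0.259, -0.295, 0, 0.749],
  gripper=1,
)

```text
time: 2.05
tool_pos: [0.3924, 0.2388, 0.2316]
tcp_rot: [1.74, 2.615, 0.001]
wrist_force: [0.9, -1.0, 0.8]
width: 1.003
grip_force: 0.0
```

```bash
cat > to.py <<'E'
from h import *
import sys
x,y,z,a=map(float,sys.argv[1:5]) # target tcp and world angle (deg) of tool y
np.set_printoptions(precision=4,suppress=True)
s=monitor.read_state();M=R.from_rotvec(s["tcp_rot"]).as_matrix()
d=M.T@(np.array([x,y,z])-s["tool_pos"]); cur=np.arctan2(M[1,1],M[0,1])
t=-((np.radians(a)-cur+np.pi)%(2*np.pi)-np.pi)
print("t",s["time"],"tcp",np.array(s["tool_pos"]),"F",np.array(s["wrist_force"]),"w",s["width"],s["grip_force"],"yang",np.degrees(cur),"tilt",M[:,2])
print("shift",d,"turn",t)
E
python3 to.py .507 -.135 .23 -20
```

```text
t 2.05 tcp [0.3924 0.2388 0.2316] F [ 0.9338 -1.0472  0.828 ] w 1.0029205607041 0.0 yang 22.70737560351994 tilt [ 0.001   0.0004 -1.    ]
shift [-0.3891 -0.0386  0.0016] turn 0.7453843191673233
```

Emit:
step_arm(
  series=[-0.055, -0.005, 0, 0.107, -0.11, -0.011, 0, 0.213, -0.165, -0.016, 0, 0.32, -0.22, -0.022, 0, 0.426, -0.277, -0.027, 0, 0.533, -0.333, -0.033, 0, 0.64, -0.389, -0.039, 0, 0.746, -0.389, -0.039, 0, 0.746],
)

```text
time: 3.05
tool_pos: [0.508, -0.1368, 0.2314]
tcp_rot: [2.575, 1.797, -0.0]
wrist_force: [-0.2, 1.3, 0.1]
width: 0.998
grip_force: 0.0
```

```bash
cat > w.py <<'E'
from h import *
np.set_printoptions(precision=4,suppress=True)
s=monitor.read_state();c=viewer.read_camera("wrist");im=c["image"]
for d in viewer.spot_point(c,"red_cell_mid")[:3]: print(d["score"],d["point"],atz(c,d["point"],.057,s))
a=im.astype(int);m=((a[...,0]>150)&(a[...,1]<80)&(a[...,2]<80)).astype(np.uint8)
n,l,st,ce=cv2.connectedComponentsWithStats(m)
for i in range(1,n):
    if st[i,4]<60: continue
    ys,xs=np.where(l==i)
    W=np.array([atz(c,(x,y),.093,s)[:2] for x,y in zip(xs,ys)])*1000
    print(ce[i],st[i,4],W.mean(0),cv2.minAreaRect(W.astype(np.float32)))
v=im.copy()
for x,y in((11,15),(-11,15),(-11,-15),(11,-15)):
    t=np.radians(-20);p=proj(c,[.507+(x*np.cos(t)-y*np.sin(t))/1000,-.135+(x*np.sin(t)+y*np.cos(t))/1000,.093],s)
    cv2.circle(v,tuple(int(round(q)) for q in p),2,(0,255,0),-1)
save("w1",v)
E
python3 w.py; python3 to.py .507 -.135 .23 -20
```

```text
0.97 [315.9, 181.6] [ 0.504  -0.1335  0.057 ]
0.92 [379.4, 240.2] [ 0.5477 -0.2214  0.057 ]
0.75 [278.9, 97.9] [ 0.4993 -0.0385  0.057 ]
[375.0784 246.7647] 153 [ 539.7935 -209.4652] ((541.9837646484375, -211.6897735595703), (42.5005989074707, 14.614383697509766), 41.66801071166992)
[397.3182 260.0455] 110 [ 557.6246 -232.8502] ((557.7775268554688, -232.70945739746094), (41.21998596191406, 3.7280216217041016), 37.02644348144531)
t 3.15 tcp [ 0.5071 -0.1336  0.2311] F [ 0.0952 -0.0025  0.0567] w 0.9965969537761701 0.0 yang -19.945879931207084 tilt [-0.0006  0.0007 -1.    ]
shift [-0.0013  0.0004  0.0011] turn 0.0009445733918420629
```

View pics/w1.png

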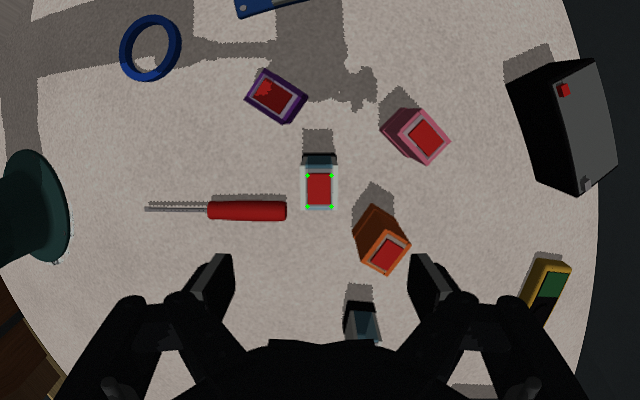

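The projected cap corners (green) sit on the cap at (320,190), so the pose (0.507, -0.135, yaw -20°) is confirmed. The screwdriver handle at (250,211) lies low, below the fingertip height. I'll descend with the gripper partly closed.

Emit:
step_arm(
  series=[-0.001, 0, 0.035, 0.001, -0.001, 0, 0.07, 0.001, -0.001, 0, 0.105, 0.001, -0.001, 0, 0.14, 0.001, -0.001, 0, 0.165, 0.001, -0.001, 0, 0.18, 0.001, -0.001, 0, 0.187, 0.001, -0.001, 0, 0.187, 0.001],
  gripper=0.75,
  newtons=35,
)

```text
time: 4.15
tool_pos: [0.5072, -0.1339, 0.0445]
tcp_rot: [2.572, 1.804, 0.0]
wrist_force: [0.3, 0.3, -0.6]
width: 0.754
grip_force: 0.0
```

```bash
python3 to.py .507 -.135 .043 -20; python3 - <<'E'
from h import *
save("w2",viewer.read_camera("wrist")["image"])
E
```

```text
t 4.15 tcp [ 0.5072 -0.1339  0.0445] F [ 0.308   0.3254 -0.6091] w 0.7540095793764587 0.0 yang -19.89629594721808 tilt [ 0.0002 -0.     -1.    ]
shift [-0.0011  0.0002  0.0015] turn 0.0018099771687065669
```

View pics/w2.png

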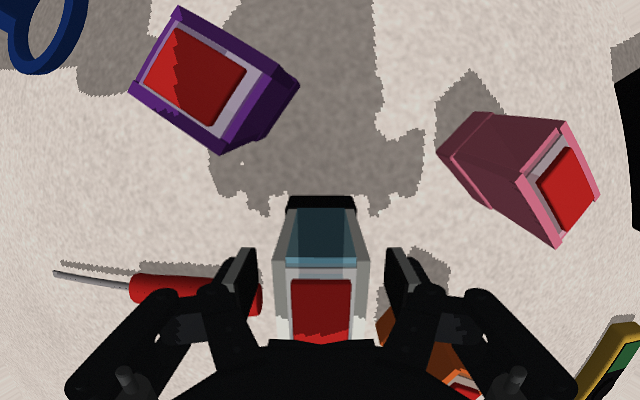

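The cell stands centred and square between the pads, at x≈248 and 395 with the cell between 272 and 370. Closing now.

Emit:
step_arm(
  series=[0, 0, 0, 0, 0, 0, 0, 0, 0, 0, 0, 0, 0, 0, 0, 0, 0, 0, 0, 0, 0, 0, 0, 0, 0, 0, 0, 0],
  gripper=0,
  newtons=35,
)

```text
time: 5.08
tool_pos: [0.5077, -0.1346, 0.0453]
tcp_rot: [2.572, 1.802, 0.002]
wrist_force: [-1.6, 0.6, 6.1]
width: 0.416
grip_force: 40.2
```

Emit:
step_arm(
  series=[0, 0, -0.01, 0, 0, 0, -0.03, 0, 0, 0, -0.06, 0, 0, 0, -0.09, 0, 0, 0, -0.115, 0, 0, 0, -0.12, 0, 0, 0, -0.12, 0],
)

```text
time: 5.95
tool_pos: [0.5065, -0.1342, 0.1637]
tcp_rot: [-2.572, -1.803, 0.001]
wrist_force: [0.2, -0.2, -2.7]
width: 0.419
grip_force: 39.3
```

Emit:
step_arm(
  series=[0.02, -0.011, 0, -0.02, 0.06, -0.034, 0, -0.05, 0.11, -0.061, 0, -0.09, 0.16, -0.089, 0, -0.135, 0.21, -0.117, 0, -0.18, 0.255, -0.142, 0, -0.22, 0.285, -0.159, 0, -0.244, 0.292, -0.163, 0, -0.244],
)

```text
time: 6.95
tool_pos: [0.4516, 0.1971, 0.1624]
tcp_rot: [-2.33, -2.106, 0.005]
wrist_force: [-0.2, -0.6, -2.6]
width: 0.413
grip_force: 39.2
```

```bash
python3 to.py .4546 .1955 .103 -6; cat > j.py <<'E'
from h import *
np.set_printoptions(precision=4,suppress=True)
s=monitor.read_state();c=viewer.read_camera("wrist");im=c["image"]
for l,z in(("stop_tip",.071),("beam_mid",.115),("jig",0),("stop_block",0)):
    for d in viewer.spot_point(c,l)[:2]: print(l,round(d["score"],2),d["point"],atz(c,d["point"],z,s))
v=im.copy();t=np.radians(-6)
J=lambda x,y,z:[.564+(x*np.cos(t)-y*np.sin(t))/1000,.184+(x*np.sin(t)+y*np.cos(t))/1000,z/1000]
for p in[(-70,115,12),(-70,-115,12),(100,115,12),(100,-115,12),(0,55,115),(0,-55,115),(25,-55,140),(-25,-55,140),(25,55,140),(-25,55,140),(53,18,85),(53,-18,85),(103,18,85),(103,-18,85),(12,0,71)]:
    q=proj(c,J(*p),s)
    cv2.circle(v,tuple(int(round(k)) for k in q),2,(0,255,0),-1)
save("w3",v)
E
python3 j.py
```

```text
t 6.95 tcp [0.4516 0.1971 0.1624] F [-0.248  -0.6347 -2.6491] w 0.41282507777207056 39.182868003845215 yang -5.7868827436849095 tilt [-0.0032 -0.001  -1.    ]
shift [-0.0013  0.0034  0.0594] turn 0.003719597815515119
stop_tip 0.84 [469.3, 205.9] [0.5783 0.1849 0.071 ]
beam_mid 0.65 [479.7, 226.7] [0.5658 0.1842 0.115 ]
jig 0.85 [424.0, 186.4] [0.5593 0.1863 0.    ]
jig 0.37 [321.6, 223.4] [0.448  0.1567 0.    ]
```

View pics/w3.png

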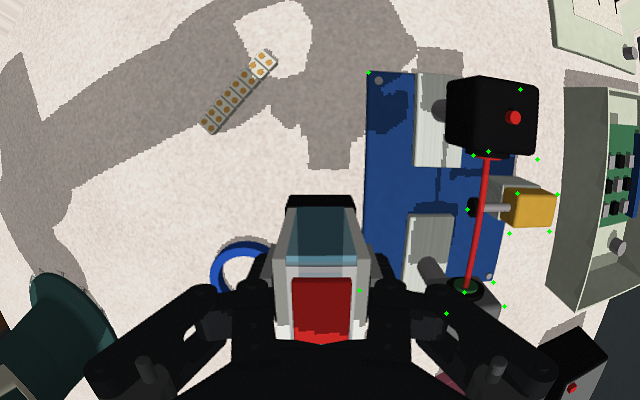

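The wrist view shows the held cell upright at (320,300). The beam runs from (488,157) to (465,290), matching my projection, with the disc at (474,207) and the yellow block at (530,208). I'll fit the beam line and block top for the exact lateral position and yaw.

```bash
cat > k.py <<'E'
from h import *
np.set_printoptions(precision=1,suppress=True)
def comp(m,near):
    n,l,st,ce=cv2.connectedComponentsWithStats(m.astype(np.uint8))
    i=min((i for i in range(1,n) if st[i,4]>25),key=lambda i:np.hypot(*(ce[i]-near)));return np.argwhere(l==i)[:,::-1]
s=monitor.read_state()
for n,b,y in(("wrist",(477,220),(530,208)),("top",(216,197),(221,170)),("scene",(400,140),(417,173))):
    c=viewer.read_camera(n);a=c["image"].astype(int);r,g,bl=a[...,0],a[...,1],a[...,2]
    for nm,m,near,z in(("beam",(r>120)&(g<75)&(bl<85),b,.115),("yellow",(r>bl+60)&(g>bl+30),y,.085)):
        try: p=comp(m,near)
        except ValueError: print(n,nm,"none");continue
        W=np.array([atz(c,q,z,s)[:2] for q in p])*1000
        print(n,nm,len(p),p.mean(0),"mean",W.mean(0),end=" ")
        if nm=="beam":
            k=np.polyfit(W[:,1],W[:,0],1);print("yaw",-np.degrees(np.arctan(k[0])),"x at y184",np.polyval(k,184),W[:,1].min(),W[:,1].max())
        else: print(cv2.minAreaRect(W.astype(np.float32)))
E
python3 k.py
```

```text
wrist beam 749 [476.3 212. ] mean [565.  191.1] yaw -6.377602143110766 x at y184 564.176664270298 133.84084723903004 235.4292051733826
wrist yellow 1550 [530.8 204. ] mean [639.9 180.8] ((635.8295288085938, 181.17359924316406), (35.660911560058594, 64.40274810791016), 83.77141571044922)
top beam 55 [215.5 195.8] mean [563.6 177.8] yaw -6.523782337271391 x at y184 564.2761886444391 137.1941350047864 225.66544892914007
top yellow 264 [220.  168.5] mean [642.  173.5] ((640.6337890625, 173.53659057617188), (35.17908477783203, 52.94084167480469), 87.84173583984375)
scene beam 52 [399.9 139.6] mean [563.6 194.5] yaw -5.587375229908206 x at y184 562.5716844490105 148.16289202375498 237.9596030525044
scene yellow 301 [417.4 171.2] mean [648.1 168. ] ((647.7387084960938, 168.01214599609375), (46.1560173034668, 56.77242660522461), 83.08161163330078)
```

Emit:
step_arm(
  series=[0, 0.002, 0.015, 0.004, 0, 0.003, 0.03, 0.008, 0, 0.003, 0.045, 0.01, 0, 0.003, 0.056, 0.01, 0, 0.003, 0.059, 0.01, 0, 0.003, 0.059, 0.01],
)

```text
time: 8.1
tool_pos: [0.4563, 0.1956, 0.1051]
tcp_rot: [-2.344, -2.091, 0.0]
wrist_force: [-0.3, -0.2, -2.2]
width: 0.421
grip_force: 39.2
```

```bash
cat > jg.py <<'E'
from h import *
np.set_printoptions(precision=1,suppress=True)
s=monitor.read_state();t=np.radians(-6.4);ex=np.array([np.cos(t),np.sin(t)]);ey=np.array([-ex[1],ex[0]])
d=np.array(s["tool_pos"])[:2]-[.564,.185]
print("t",s["time"],"jig xy mm",1000*d@ex,1000*d@ey,"z",s["tool_pos"][2]*1000,"F",np.array(s["wrist_force"]),"grip",s["grip_force"],s["width"])
E
python3 jg.py; python3 to.py .5392 .188 .103 -6.4
```

```text
t 8.1 jig xy mm -108.22285953973565 -1.5125565503359262 z 105.12351814736714 F [-0.3 -0.2 -2.2] grip 39.24089848995209 0.42083415638508237
t 8.1 tcp [0.4563 0.1956 0.1051] F [-0.2618 -0.2017 -2.2053] w 0.42083415638508237 39.24089848995209 yang -6.523989308707723 tilt [-0.0002 -0.0001 -1.    ]
shift [0.0019 0.0832 0.0021] turn -0.0021640216742215834
```

Emit:
step_arm(
  series=[0.002, 0.01, 0.002, 0, 0.002, 0.025, 0.002, 0, 0.002, 0.04, 0.002, 0, 0.002, 0.055, 0.002, 0, 0.002, 0.068, 0.002, 0, 0.002, 0.077, 0.002, 0, 0.002, 0.082, 0.002, 0, 0.002, 0.082, 0.002, 0],
)

```text
time: 9.1
tool_pos: [0.5381, 0.1881, 0.1032]
tcp_rot: [-2.344, -2.091, 0.0]
wrist_force: [0.1, -0.8, -3.7]
width: 0.419
grip_force: 39.3
```

```bash
python3 jg.py; cat > l.py <<'E'
from h import *
import sys
s=monitor.read_state();a=viewer.read_camera("wrist");b=viewer.read_camera("scene");
for c,z in((a,s),(b,None)):
    for d in viewer.spot_point(c,"stop_tip")[:2]: print(d["score"],d["point"],atz(c,d["point"],.071,z))
A=cv2.resize(a["image"][130:400,230:500],(500,500),interpolation=cv2.INTER_CUBIC)
B=cv2.resize(b["image"][115:195,350:398+32][:, :],(500,500)) if 0 else cv2.resize(b["image"][110:210,350:410+30],(300,333),interpolation=cv2.INTER_CUBIC)
v=np.zeros((500,800,3),np.uint8);v[:,:500]=A;v[:333,500:]=B;save(sys.argv[1],v)
E
python3 l.py w4
```

```text
t 9.1 jig xy mm -26.076891676041146 0.20260869379929414 z 103.22465138344822 F [ 0.1 -0.8 -3.7] grip 39.26977872848511 0.41946206701154254
0.86 [386.1, 234.0] [0.57862011 0.18445445 0.071     ]
0.52 [389.4, 166.8] [0.58498407 0.13836747 0.071     ]
0.44 [401.3, 153.8] [0.57769457 0.19517811 0.071     ]
```

View pics/w4.png

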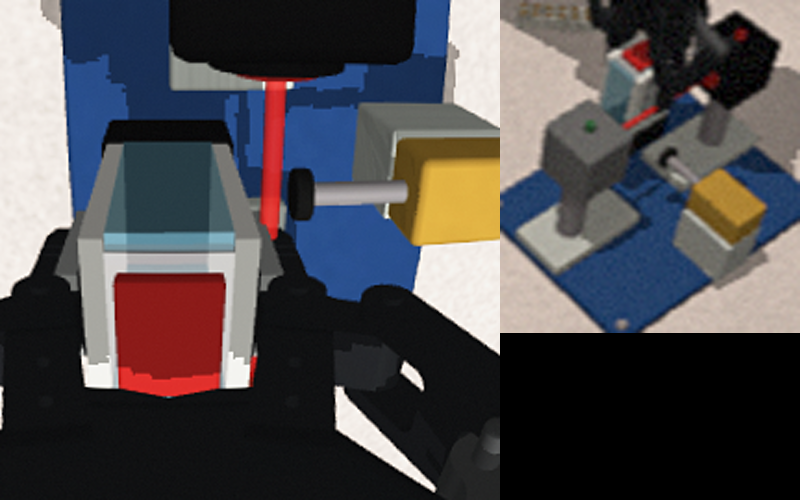

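The cell is upright in the gap. The disc at crop (300,193) faces the foot at the same lateral position, with its face at jig x≈14.5, so I expect contact at TCP jig x≈-5.5. Creeping in.

Emit:
step_arm(
  series=[0, 0.004, 0, 0, 0, 0.008, 0, 0, 0, 0.012, 0, 0, 0, 0.014, 0, 0, 0, 0.014, 0, 0, 0, 0.014, 0, 0],
)

```text
time: 10.05
tool_pos: [0.5518, 0.1865, 0.1032]
tcp_rot: [-2.344, -2.091, 0.0]
wrist_force: [0.2, 0.0, -2.7]
width: 0.419
grip_force: 39.2
```

```bash
python3 jg.py
```

```text
t 10.05 jig xy mm -12.307660949964012 0.1609381787950459 z 103.18917852545806 F [ 0.2  0.  -2.7] grip 39.236746430397034 0.4193990530058453
```

Emit:
step_arm(
  series=[0, 0.002, 0, 0, 0, 0.004, 0, 0, 0, 0.004, 0, 0, 0, 0.004, 0, 0],
)

```text
time: 10.55
tool_pos: [0.5559, 0.1861, 0.1033]
tcp_rot: [-2.344, -2.091, 0.0]
wrist_force: [-0.1, -0.0, -2.3]
width: 0.418
grip_force: 39.2
```

```bash
python3 jg.py
```

```text
t 10.55 jig xy mm -8.220080830660278 0.17733034853747898 z 103.26405898918145 F [-0.1 -0.  -2.3] grip 39.23651397228241 0.41836750085942553
```

Emit:
step_arm(
  series=[0, 0.001, 0, 0, 0, 0.002, 0, 0, 0, 0.002, 0, 0, 0, 0.002, 0, 0],
)

```text
time: 11.05
tool_pos: [0.5579, 0.1859, 0.1033]
tcp_rot: [2.344, 2.091, -0.0]
wrist_force: [0.6, -0.2, -2.2]
width: 0.418
grip_force: 39.2
```

```bash
python3 jg.py
```

```text
t 11.05 jig xy mm -6.2019665355953135 0.2026018253126084 z 103.27735645342452 F [ 0.6 -0.2 -2.2] grip 39.23666059970856 0.4175315310044261
```

Not in contact yet (no force opposing the push). Continuing in 1 mm steps.

Emit:
step_arm(
  series=[0, 0.001, 0, 0, 0, 0.001, 0, 0, 0, 0.001, 0, 0],
)

```text
time: 11.42
tool_pos: [0.5588, 0.1858, 0.1033]
tcp_rot: [-2.344, -2.091, 0.0]
wrist_force: [-0.5, -0.0, -2.4]
width: 0.416
grip_force: 39.2
```

Emit:
step_arm(
  series=[0, 0.001, 0, 0, 0, 0.001, 0, 0, 0, 0.001, 0, 0],
)

```text
time: 11.8
tool_pos: [0.5596, 0.1857, 0.1032]
tcp_rot: [-2.344, -2.091, 0.001]
wrist_force: [-0.8, 0.5, -1.5]
width: 0.422
grip_force: 39.3
```

Emit:
step_arm(
  series=[0, 0.001, 0, 0, 0, 0.001, 0, 0, 0, 0.001, 0, 0],
)

```text
time: 12.18
tool_pos: [0.5606, 0.1856, 0.1032]
tcp_rot: [-2.344, -2.091, 0.001]
wrist_force: [-2.0, 1.0, -1.7]
width: 0.412
grip_force: 39.3
```

Emit:
step_arm(
  series=[0, 0.001, 0, 0, 0, 0.001, 0, 0, 0, 0.001, 0, 0],
)

```text
time: 12.55
tool_pos: [0.5617, 0.1854, 0.1032]
tcp_rot: [-2.344, -2.091, 0.0]
wrist_force: [-2.8, -0.5, -0.9]
width: 0.419
grip_force: 39.2
```

```bash
python3 jg.py
```

```text
t 12.55 jig xy mm -2.3332534414224 0.16172441598220277 z 103.18432536909403 F [-2.8 -0.5 -0.9] grip 39.22906994819641 0.41868878062684495
```

Emit:
step_arm(
  series=[0, 0.001, 0, 0, 0, 0.002, 0, 0, 0, 0.002, 0, 0, 0, 0.002, 0, 0],
)

```text
time: 13.05
tool_pos: [0.5637, 0.1852, 0.1032]
tcp_rot: [-2.344, -2.091, 0.0]
wrist_force: [-2.6, 2.3, -3.2]
width: 0.418
grip_force: 39.2
```

Emit:
step_arm(
  series=[0, 0.001, 0, 0, 0, 0.002, 0, 0, 0, 0.002, 0, 0, 0, 0.002, 0, 0],
)

```text
time: 13.55
tool_pos: [0.5657, 0.185, 0.1032]
tcp_rot: [-2.344, -2.091, 0.0]
wrist_force: [-3.2, 0.8, -2.4]
width: 0.415
grip_force: 39.2
```

```bash
python3 jg.py; python3 l.py w5; python3 - <<'E'
from h import *
F=[]
for i in range(6): viewer.read_camera("top"); F.append(monitor.read_state()["wrist_force"])
print(np.mean(F,0),np.std(F,0))
E
```

```text
t 13.55 jig xy mm 1.7138137843003414 0.17080790623922804 z 103.21495639012775 F [-3.2  0.8 -2.4] grip 39.20463144779205 0.41505476907715055
0.96 [347.8, 232.3] [0.58254885 0.1854514  0.071     ]
0.45 [319.6, 226.9] [0.56584916 0.190975   0.071     ]
0.59 [401.0, 154.3] [0.57826799 0.1932392  0.071     ]
0.48 [394.6, 167.7] [0.59610084 0.14578098 0.071     ]
[-3.42526101  1.33882599 -3.12892014] [0.44158862 0.46500756 0.39110664]
```

View pics/w5.png

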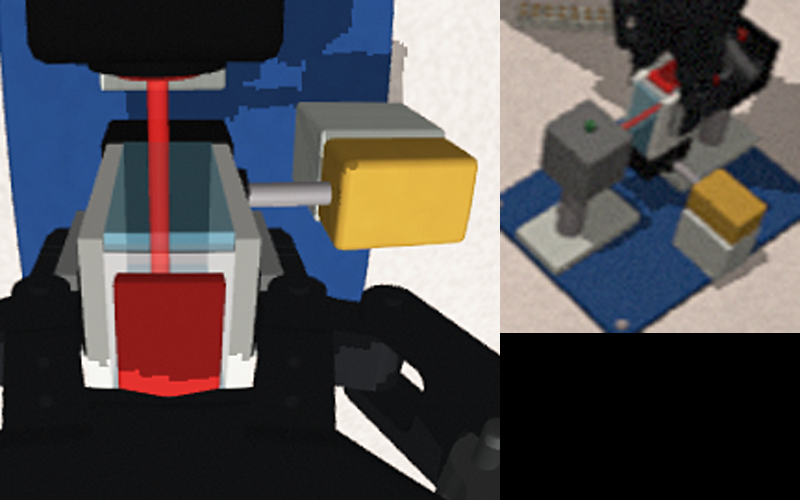

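The red beam passes in through the window and out the other side, at crop x≈158 within the glass (105–235), and the cell hasn't tilted in the grip. The stop force is about 3.6 N and the travel estimate about 7 mm, so I'll add 1 mm.

Emit:
step_arm(
  series=[0, 0.001, 0, 0, 0, 0.001, 0, 0, 0, 0.001, 0, 0, 0, 0.001, 0, 0],
)

```text
time: 14.55
tool_pos: [0.5667, 0.1849, 0.1032]
tcp_rot: [-2.344, -2.091, 0.0]
wrist_force: [-1.8, 0.9, -3.1]
width: 0.42
grip_force: 39.1
```

```bash
python3 jg.py; python3 - <<'E'
from h import *
F=[]
for i in range(16): c=viewer.read_camera("top"); F.append(monitor.read_state()["wrist_force"])
print(np.mean(F,0), np.mean(F,0)[:2]@[.994,-.111])
d=viewer.spot_point(c,"blue_cell_mid")[0];print(d["point"],atz(c,d["point"],.057))
E
```

```text
t 14.55 jig xy mm 2.7412870073992215 0.16467767517210488 z 103.23837091643165 F [-1.8  0.9 -3.1] grip 39.14292275905609 0.42017525302219577
[-3.10135373  1.44602409 -3.70721746] -3.2432542788500625
[428.8, 219.4] [ 0.49499999 -0.35378742  0.057     ]
```

Position gives about 8 mm of travel and force about 3.2–3.6 N, both consistent with half travel. The blue cell hasn't moved. Handing in.

```bash
python3 -c "
from workcell import job
print(job.finish_job())"
```

```text
the job is handed in; nothing more can be done
None
```

I handed the job in with the red-capped cell held upright by its frosted faces, the beam passing through both clear windows, and the stop pushed in about half-way (about 8 mm by position, 6–8 mm by force). The blue-capped cell was not touched.

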